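# Empty oil tin through the push flap of a countertop bin

## Robot

A 6-joint arm with a two-finger parallel gripper is mounted at the origin on the work surface. World frame = base frame: x ahead of the robot, y to its left, z up, the work surface at z = 0. Lengths are in m, angles in rad, forces in N, time in s.
With the tool pointing down it reaches from about 0.35 to 0.975 m from the base axis. Payload 4.9 kg.
Tool frame: the origin (TCP) lies between the finger pads; the fingertips stand 25 mm ahead of it and the grasp point (between the pads) lies 6 mm ahead of it; z points along the fingers, y is the line along which they close (so a half turn about z gives the same grasp; the last joint's range is limited). The gripper opens to 85 mm and grips with 20 to 120 N. Pads are 22 mm wide; open, the fingers measure 114 mm over their backs; the gripper's body (76 mm by 85 mm) begins 54 mm behind the grasp point. The pads swing forward as they close: fully open they stand 13 mm farther back than shut.
Start: joints at [-1.355, 0.053, 1.613, -0, 1.476, -0.119], TCP at [0.205, -0.59, 0.256] pointing down, gripper open.
Joint ranges: [-3.01, 3.01], [-1.01, 2.22], [0.06, 2.58], [-1.02, 4.17], [0.09, 2.62], [-3.14, 3.14]. Speed limits (rad/s): [2.57, 2.57, 3.14, 3.14, 3.14, 3.14].

## Interface

Orientations are given as a unit quaternion [x, y, z, w].
In Python, from station import sense, snapshot, calibration, job_done gives the robot as it stands. The module is installed in compiled form; this text tells all that it offers.
- The arm moves only by the tool carry_out, never from a script. Its argument "series" is a list that holds one entry, the list of rows, each a list of 6 numbers: the shift along the tool's x, y, z in cm, then the turn, a rotation vector about the tool's x, y, z in rad. In form: [[[dx, dy, dz, rx, ry, rz], ...]]. A call has 1 to 5 rows; each row is the pose to reach, as a shift and turn from the pose commanded when the call began, along the tool's axes at that moment; what a row does not reach only later rows make up. A row lasts 1/8 s, in which the tool goes at most 62.5 mm and 10.7 degrees, less where a joint would pass 70% of its speed; a pose out of reach is approached as far as the arm can. A call with a gripper value outside its range is refused whole. "jaw" is the opening, from 0 (shut) to 1 (fully open), set as the call begins (left out, the last holds). The fingers move at their own pace and stop on an object; "squeeze" is the grip in N (left out, the last holds). Time passes only in rows, so rows that repeat a pose let the fingers close. It gives the time, the measured TCP pose, the force, the opening and the grip force at its end, in the units of the state.
- sense(): the state, without advancing time (a new reading comes with each control period).
- snapshot(name): name is "scene" or "side" or "wrist"; returns the picture (480x640x3 uint8, blue, green, red); there is no depth.
- calibration(name): a dict with "intrinsics" (3x3 intrinsics, pixels), "view" (4x4, takes a point from world to camera coordinates); the wrist camera has in their place "mount" (4x4, takes a point from camera to tool coordinates, whose origin is the TCP and whose axes are the flange's). Camera axes: x right, y down, z forward; pixel columns grow to the right and rows downward; lengths in m; the calibration is good to about 2 mm. A picture is of the moment at which its call begins: read the wrist's pose just before it. calibration takes no time and is no camera call.
- job_done(): hands the job in; it is judged then, once.
The state is a dict: "time_s": time; "joints": joint angles; "joint_velocities": joint speeds; "joint_efforts": joint torques, N m; "tcp_pos": TCP position; "eef_rot": TCP orientation; "contact_force": force on the tool from outside, world axes, zero at the start; "ft_torque": the same for the moment, N m; "gripper_width": finger opening in m; "gripper_force": force on a finger pad.
Only numpy, scipy, OpenCV 4.12 (cv2) and the standard library are available. Lean on these libraries where they do the work, as an engineer would, in place of code of your own. Each camera call takes 0.05 s, during which the arm holds its last target. There are 200 camera calls.

## Task

The empty oil tin lying on its side on the worktop is finished with: push it through the sprung flap of the countertop bin, so that it drops right inside and the flap swings fully shut again behind it. Leave all the other things on the worktop standing where they are.

Things in the scene. Friction and masses are not known exactly. Their poses are not given: they have to be found in the camera images.
- empty_tin: The empty oil tin, plain bare metal, the only tin lying on its side: a rectangular can 150 mm long, 54 mm wide, 46 mm high as it lies, with a round dark screw cap (28 mm across, 14 mm proud) on one end. About 0.1 kg, balanced near mid-length. Origin: middle of the underside as it lies; x along its length towards the cap, y across its width, z up.
- bin: Countertop bin of cream painted sheet metal, fixed: 200 mm deep, 180 mm wide, 298 mm high, closed all round, with a brushed-metal push flap in the sloped upper front, facing roughly towards the robot. Origin: middle of its foot; x points from its front to its back (the way in), z up. The front is upright up to the sill. Hollow inside, 192 x 172 mm, floor at z = 12 mm.
- sill (a point): Middle of the sill, the rounded top edge of the bin's front wall (bin x = -100 mm, z = 202 mm), the lower edge of the mouth. Axes as the bin's. The clear mouth is 136 mm wide and slopes up and back at 50 degrees from the horizontal: the hinge lies 67 mm behind and 78 mm above the sill; 16 mm higher, on the same slope, is the flat top.
- flap (a joint): Swing of the bin's flap in rad: 0 shut, grows as its lower edge swings inward, up to 1.9. Flap 130 mm wide, 101 mm long, 4 mm thick, hinged along its upper edge on a level axis. A light spring always shuts it: a few tenths of a newton at the lower edge start it opening, about 0.7 N holds it wide open. A tin let go half-way can stay caught between flap and sill until pushed on.
- full_tin_1: A full oil tin of the same make, standing upright (54 x 46 mm, 164 mm high with its cap). Stays where it is. Origin under its middle.
- full_tin_2: A second full oil tin, standing upright like the first. Stays where it is. Origin under its middle.
- mug: Stoneware mug, 80 mm across and 90 mm high, with a handle. Stays where it is. Origin under its middle.
- jar: Glass storage jar with a cork lid, 92 mm across and 142 mm high. Stays where it is. Origin under its middle.
- fruit_bowl: Dark wooden bowl with three lemons, 210 mm across and 80 mm high. Stays where it is. Origin under its middle.
- spatula: Wooden spatula lying flat, 200 mm long. Stays where it is. Origin under its middle.
- tin_middle (a point): Middle of the empty tin's body, 23 mm above its origin as it lies. Axes as the tin's.
Mind the look-alikes: they are no part of the job. Leave any brown or yellow look-alike of the empty_tin alone.

How it is judged:
By the outcome, as a careful person would: the job done as asked, in the order asked, and still so for the second after the job is handed in, with the robot touching nothing.
It also fails if it takes over 58 s, if anything falls off the work surface, if the arm or the gripper's body presses on something with over 40 N, if the wrist force passes 120 N, or if a joint passes its speed limit or range.

## Working session

There is one attempt and no reset: what is moved stays moved. The work goes in short steps, Python scripts to look and compute and a tool call to move; the robot and the scene stay as the last step left them, time stands still between calls to the robot, and variables do not carry over. Pictures are saved under pics/ and viewed, at most 11 in all, crops included, and the job is handed in when it is done.

Besides the shell and the picture viewer there is one more tool, called after "Request:" as name(argument=value, ...), one argument or row to a line, values as JSON. carry_out: Moves the arm, as the interface text tells. Its arguments: {"type":"object","properties":{"series":{"type":"array"},"jaw":{"type":"number"},"squeeze":{"type":"number"}},"required":["series"]}

```bash
mkdir -p pics; python3 - <<'E'
from station import *
import cv2,numpy as np
np.set_printoptions(precision=4,suppress=True)
for n in("scene","side"):
    cv2.imwrite(f"pics/{n}0.png",snapshot(n)); c=calibration(n); print(n,c["intrinsics"].tolist(),c["view"])
print(calibration("wrist")); print(sense())
E
```

```text
scene [[457.03851536217314, 0.0, 320.7368031482308], [0.0, 457.03851536217314, 230.31733697682301], [0.0, 0.0, 1.0]] [[-0.669   0.743   0.0178  0.4215]
 [ 0.5087  0.4752 -0.7179 -0.1029]
 [-0.5419 -0.4713 -0.6959  1.811 ]
 [ 0.      0.      0.      1.    ]]
side [[466.79982671662754, 0.0, 320.7465747986271], [0.0, 466.79982671662754, 245.9917503331847], [0.0, 0.0, 1.0]] [[-0.7142 -0.6999  0.0073  0.3096]
 [-0.5631  0.5683 -0.5999  0.4225]
 [ 0.4157 -0.4326 -0.8     1.17  ]
 [ 0.      0.      0.      1.    ]]
{'intrinsics': array([[429.7217,   0.    , 318.1545],
       [  0.    , 429.7217, 233.963 ],
       [  0.    ,   0.    ,   1.    ]]), 'mount': array([[ 0.0007, -0.9457, -0.325 ,  0.0839],
       [ 1.    ,  0.0006,  0.0004, -0.0004],
       [-0.0002, -0.325 ,  0.9457, -0.1177],
       [ 0.    ,  0.    ,  0.    ,  1.    ]])}
{'time_s': 0.1, 'joints': array([-1.355 ,  0.0533,  1.6141,  0.    ,  1.476 , -0.119 ]), 'joint_velocities': array([ 0.0009, -0.0012, -0.0015,  0.0004,  0.0009, -0.0013]), 'joint_efforts': array([  0.0003, -39.4905, -37.1363,  -0.    ,   0.0039,   0.    ]), 'tcp_pos': array([ 0.2053, -0.5898,  0.2552]), 'eef_rot': array([ 0.986 ,  0.1666, -0.    , -0.0009]), 'contact_force': array([0.2419, 0.1538, 0.0573]), 'ft_torque': array([ 0.0035, -0.0145,  0.0372]), 'gripper_force': 0.0, 'gripper_width': 0.08563573832861271}
```

View pics/scene0.png

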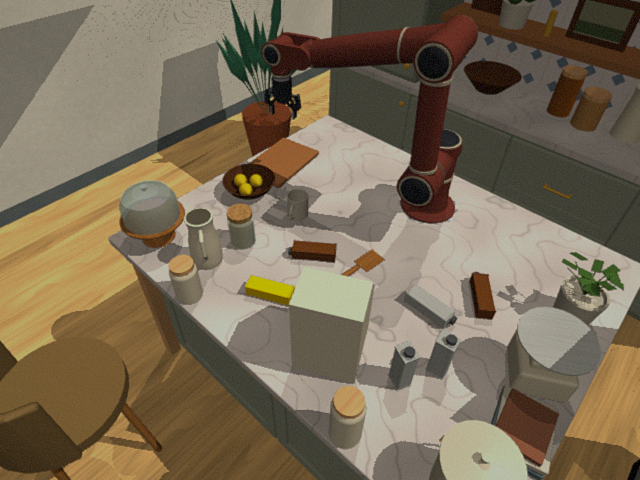

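View pics/side0.png

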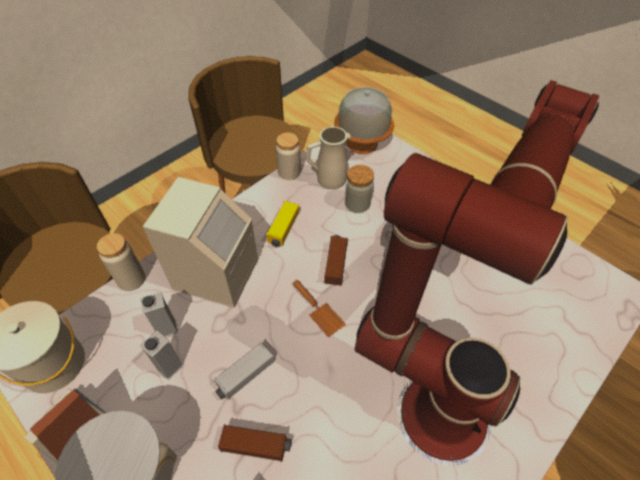

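The scene view shows the bare tin lying at about (430,305) with its cap at (451,321), and the bin with its top near (335,290). In the side view the tin is at (245,370) with its cap at (221,392), and the bin's flap faces right at (222,232). I'll enlarge both.

```bash
python3 - <<'E'
import cv2,numpy as np
a=cv2.imread("pics/scene0.png");b=cv2.imread("pics/side0.png")
f=lambda i,x,y:cv2.resize(i[y:y+100,x:x+130],None,fx=3,fy=3,interpolation=cv2.INTER_CUBIC)
g=np.vstack([np.hstack([f(a,270,255),f(b,140,170)]),np.hstack([f(a,370,270),f(b,190,320)])])
cv2.imwrite("pics/crop0.png",g)
E
```

```text
(no output)
```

View pics/crop0.png

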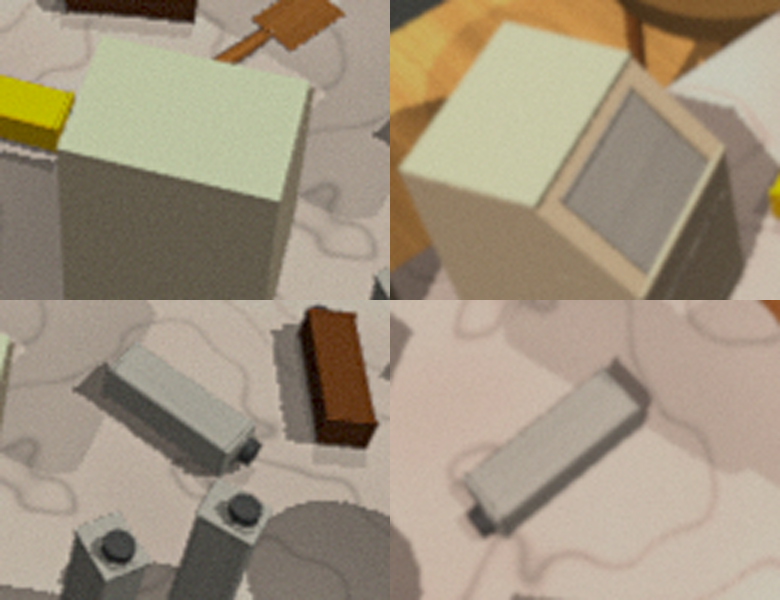

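The crops show the bin's top face and flap frame clearly, and all four corners of the tin's upper face in both views. I'll project these corners onto their known heights.

```bash
cat > h.py <<'E'
from station import *
import cv2,numpy as np
from scipy.spatial.transform import Rotation as R
np.set_printoptions(precision=4,suppress=True)
def cast(K,T,px,z):  # T: camera->world
    d=np.c_[np.atleast_2d(px),np.ones(len(np.atleast_2d(px)))]@np.linalg.inv(K).T@T[:3,:3].T
    return T[:3,3]+d*((z-T[2,3])/d[:,2:])
def fixed(n,px,z):
    c=calibration(n); return cast(c["intrinsics"],np.linalg.inv(c["view"]),px,z)
def wristT(s):
    T=np.eye(4);T[:3,:3]=R.from_quat(s["eef_rot"]).as_matrix();T[:3,3]=s["tcp_pos"]
    return T@calibration("wrist")["mount"]
E
python3 - <<'E'
from h import *
A=np.array
def rep(n,p,z):
    w=fixed(n,p,z); print(n,w[:,:2].tolist(),"mean",w.mean(0),"edges",np.linalg.norm(np.roll(w,-1,0)-w,axis=1)); return w
rep("scene",A([[103,40],[312,85],[278,198],[60,150]])/3+[270,255],.298)
rep("side",A([[115,22],[238,57],[148,207],[12,167]])/3+[140,170],.298)
rep("side",A([[332,148],[250,299]])/3+[140,170],.202)
rep("scene",A([[133,45],[257,132],[222,163],[105,70]])/3+[370,270],.046)
rep("side",A([[218,68],[255,105],[110,225],[77,183]])/3+[190,320],.046)
rep("scene",A([[247,150]])/3+[370,270],.023);rep("side",A([[92,220]])/3+[190,320],.023)
E
```

```text
scene [[0.7617380310061411, 0.055244089637813465], [0.6799232233051256, 0.21563776832312764], [0.7868198519101226, 0.2640893842858931], [0.8681313180295077, 0.1094098001993633]] mean [0.7742 0.1611 0.298 ] edges [0.1801 0.1174 0.1747 0.1194]
side [[0.8648329437673749, 0.105856102054392], [0.7534951551065262, 0.05557269180973812], [0.6735993509881942, 0.20911422861633283], [0.7862432328948411, 0.2625634583507739]] mean [0.7695 0.1583 0.298 ] edges [0.1222 0.1731 0.1247 0.1753]
side [[0.685777850951194, 0.020299668860382036], [0.6075814931731933, 0.17758556213655674]] mean [0.6467 0.0989 0.202 ] edges [0.1757 0.1757]
scene [[0.41588505298164313, 0.20739017689598593], [0.42508361574839604, 0.36195533003667646], [0.4814011435453672, 0.35537116547673403], [0.46400474123873414, 0.20456515011977772]] mean [0.4466 0.2823 0.046 ] edges [0.1548 0.0567 0.1518 0.0482]
side [[0.45117989820558024, 0.20175603209828707], [0.40228187555342515, 0.20221409447787536], [0.4092387934942033, 0.3562022156009255], [0.45667539325811896, 0.35324532558026045]] mean [0.4298 0.2784 0.046 ] edges [0.0489 0.1541 0.0475 0.1516]
scene [[0.43350554872373115, 0.36114416052941145]] mean [0.4335 0.3611 0.023 ] edges [0.]
side [[0.4321055043720211, 0.36157115904813314]] mean [0.4321 0.3616 0.023 ] edges [0.]
```

```bash
cat >> h.py <<'E'
def down(az): # tool down, tool x at azimuth az
    return R.from_euler("z",az)*R.from_euler("x",np.pi)
def tilt(az,a,b=0): # tool z points along azimuth az, a below horizontal, tool x up-forward; closing axis level
    z=np.array([np.cos(a)*np.cos(az),np.cos(a)*np.sin(az),-np.sin(a)])
    y=np.array([np.sin(az),-np.cos(az),0]); x=np.cross(y,z)
    return R.from_matrix(np.c_[x,y,z])
def leg(p0,R0,p1,R1):
    d=R0.inv().apply(np.array(p1)-p0)*100; v=(R0.inv()*R1).as_rotvec()
    n=max(np.linalg.norm(d)/6.0,np.linalg.norm(v)/.18)
    print("shift cm",d.round(2),"turn",v.round(3),"rows>=",round(n,1))
E
python3 - <<'E'
from h import *
P=[([.2053,-.5898,.2552],down(.3347)),([.40,-.36,.33],down(.93)),([.47,-.07,.33],down(1.53)),([.43,.20,.30],down(1.53))]
for a,b in zip(P,P[1:]): leg(*a,*b)
E
```

```text
shift cm [ 25.94 -15.31  -7.48] turn [ 0.     0.    -0.595] rows>= 5.2
shift cm [ 27.43 -11.73  -0.  ] turn [ 0.   0.  -0.6] rows>= 5.0
shift cm [26.81 -5.1   3.  ] turn [0. 0. 0.] rows>= 4.6
```

Request:
carry_out(
  series=[
    [[5, -3, -1.5, 0, 0, -0.12], [10, -6, -3, 0, 0, -0.24], [15, -9, -4.5, 0, 0, -0.36], [20.5, -12, -6, 0, 0, -0.48], [26, -15, -7.5, 0, 0, -0.6]],
  ],
  jaw=1,
)

```text
time_s: 0.72
tcp_pos: [0.3999, -0.3642, 0.3304]
eef_rot: [0.892, 0.452, 0.0, -0.0]
contact_force: [0.2, -0.9, 0.2]
gripper_width: 0.0855
gripper_force: 0.0
```

Request:
carry_out(
  series=[
    [[5.5, -2.4, 0, 0, 0, -0.12], [11, -4.8, 0, 0, 0, -0.24], [16.5, -7.2, 0, 0, 0, -0.36], [22, -9.5, 0, 0, 0, -0.48], [27.5, -11.5, 0, 0, 0, -0.6]],
  ],
)

```text
time_s: 1.35
tcp_pos: [0.4698, -0.0744, 0.3301]
eef_rot: [0.718, 0.696, 0.0, 0.0]
contact_force: [1.2, -0.5, 1.7]
gripper_width: 0.0854
gripper_force: 0.0
```

Request:
carry_out(
  series=[
    [[5.5, -1, 0.6, 0, 0, 0], [11, -2, 1.2, 0, 0, 0], [16.5, -3, 1.8, 0, 0, 0], [22, -4, 2.4, 0, 0, 0], [27, -5, 3, 0, 0, 0]],
  ],
)

```text
time_s: 1.98
tcp_pos: [0.4289, 0.197, 0.2998]
eef_rot: [0.72, 0.694, -0.0, -0.0]
contact_force: [0.5, 0.2, 0.7]
gripper_width: 0.0854
gripper_force: 0.0
```

```bash
python3 - <<'E'
from h import *
s=sense(); im=snapshot("wrist"); cv2.imwrite("pics/w1.png",im); import pickle; pickle.dump(s,open("s1.pkl","wb"))
print(s["time_s"],s["tcp_pos"],R.from_quat(s["eef_rot"]).as_matrix(),s["joints"])
E
```

```text
1.975 [0.4289 0.197  0.2998] [[ 0.0355  0.9994 -0.0002]
 [ 0.9994 -0.0355 -0.0001]
 [-0.0001 -0.0002 -1.    ]] [ 0.2728 -0.348   1.9005 -0.      1.5893  0.3083]
```

View pics/w1.png

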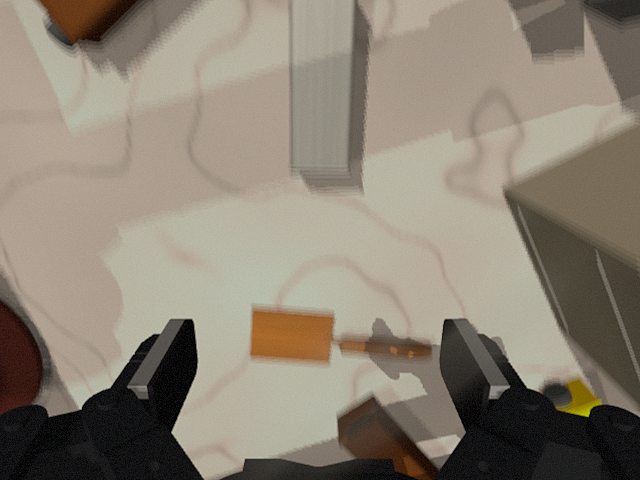

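The wrist view shows the tin's rear end with its corners at about (290,172) and (351,173). The body runs up to (296,0) and (355,0), and the spatula lies below it.

```bash
python3 - <<'E'
from h import *
import pickle
s=pickle.load(open("s1.pkl","rb")); K=calibration("wrist")["intrinsics"]
w=cast(K,wristT(s),np.array([[290,171],[350,172],[292.,5],[354,5],[250,362],[431,352]]),.046); w[4:]=cast(K,wristT(s),np.array([[250,362],[431,352]]),.005)
print(w)
d=(w[2]+w[3]-w[0]-w[1])[:2]; az=np.arctan2(d[1],d[0]); print("az",az,"width",np.linalg.norm(w[1]-w[0]))
rear=(w[0]+w[1])/2; u=np.array([np.cos(az),np.sin(az),0]); print("rear",rear,"centre",rear+.075*u)
E
```

```text
[[ 0.4049  0.2122  0.046 ]
 [ 0.4571  0.2095  0.046 ]
 [ 0.4137  0.3411  0.046 ]
 [ 0.4616  0.3394  0.046 ]
 [ 0.3445 -0.011   0.005 ]
 [ 0.5484 -0.005   0.005 ]]
az 1.5194842546175982 width 0.05225107663734873
rear [0.431  0.2109 0.046 ] centre [0.4348 0.2858 0.046 ]
```

```bash
python3 - <<'E'
from h import *
az=1.52; a=np.radians(33); Rt=tilt(az,a); z=Rt.as_matrix()[:,2]
pg=np.array([.432,.233,.027])-.006*z; pa=pg-.08*z
s=sense(); P=[(s["tcp_pos"],R.from_quat(s["eef_rot"])),([.429,.13,.2],tilt(az,np.radians(90-48))),(pa,Rt),(pg,Rt)]
print(pa,pg,Rt.as_quat())
for x,y in zip(P,P[1:]): leg(*x,*y)
E
```

```text
[0.4283 0.161  0.0738] [0.4317 0.228  0.0303] [ 0.637   0.6054  0.3459 -0.3287]
shift cm [-7.18  0.44  9.84] turn [-0.012  0.834  0.018] rows>= 4.6
shift cm [-7.31 -0.22 10.74] turn [0.    0.157 0.   ] rows>= 2.2
shift cm [-0.  0.  8.] turn [0. 0. 0.] rows>= 1.3
```

Request:
carry_out(
  series=[
    [[-1.4, 0, 2, 0, 0.167, 0], [-2.8, 0.1, 4, 0, 0.334, 0], [-4.2, 0.2, 6, -0.01, 0.5, 0.01], [-5.6, 0.3, 8, -0.01, 0.667, 0.015], [-7.2, 0.4, 9.8, -0.012, 0.834, 0.018]],
  ],
)

```text
time_s: 2.65
tcp_pos: [0.431, 0.1224, 0.2022]
eef_rot: [0.663, 0.628, 0.298, -0.278]
contact_force: [0.1, 0.2, -0.7]
gripper_width: 0.0856
gripper_force: 0.0
```

```bash
python3 - <<'E'
from h import *
s=sense(); print(s["joints"],s["tcp_pos"],R.from_quat(s["eef_rot"]).as_matrix())
E
```

```text
[-0.3333 -0.3291  2.1955  0.7994  1.566  -0.4056] [0.431  0.1224 0.2022] [[ 0.0343  0.9983  0.0469]
 [ 0.6674 -0.0579  0.7425]
 [ 0.7439  0.0058 -0.6682]]
```

Request:
carry_out(
  series=[
    [[-2.4, 0, 3.6, 0, 0.05, 0], [-4.9, -0.1, 7.2, 0, 0.1, 0], [-7.3, -0.2, 10.7, 0, 0.157, 0], [-7.3, -0.2, 10.7, 0, 0.157, 0]],
  ],
)

```text
time_s: 3.15
tcp_pos: [0.4277, 0.1543, 0.0726]
eef_rot: [0.64, 0.603, 0.344, -0.33]
contact_force: [-0.3, 0.5, -0.2]
gripper_width: 0.0854
gripper_force: 0.0
```

```bash
python3 - <<'E'
from h import *
s=sense(); im=snapshot("wrist"); cv2.imwrite("pics/w2.png",im); print(s["joints"],s["tcp_pos"],R.from_quat(s["eef_rot"]).as_matrix())
az=1.52; a=np.radians(33); Rt=tilt(az,a); z=Rt.as_matrix()[:,2]
pg=np.array([.432,.233,.027])-.006*z
leg(s["tcp_pos"],R.from_quat(s["eef_rot"]),pg,Rt)
E
```

```text
[-0.317  -0.0126  2.2511  0.9607  1.4047 -0.6853] [0.4277 0.1543 0.0726] [[ 0.0373  0.9984  0.0428]
 [ 0.5449 -0.0562  0.8366]
 [ 0.8377 -0.0079 -0.5461]]
shift cm [0.49 0.03 8.49] turn [ 0.     0.002 -0.01 ] rows>= 1.4
```

View pics/w2.png

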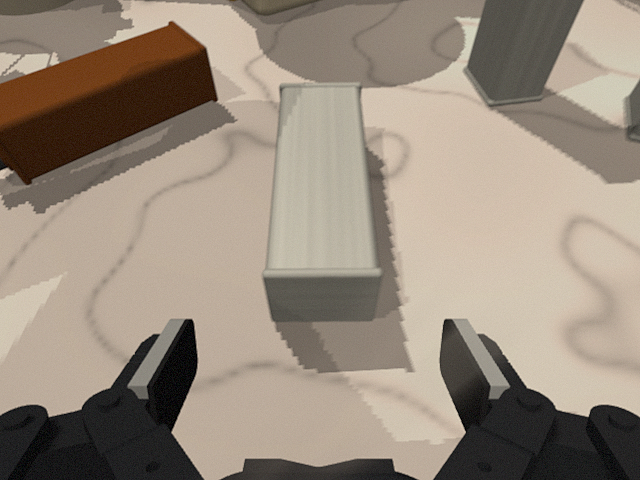

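The wrist view shows the tin centred between the open fingers, with its rear top edge at about (264–381, 272). I'll advance and close.

Request:
carry_out(
  series=[
    [[0.2, 0, 3, 0, 0, 0], [0.4, 0, 6, 0, 0, -0.005], [0.5, 0, 8.5, 0, 0, -0.01], [0.5, 0, 8.5, 0, 0, -0.01]],
  ],
)

```text
time_s: 3.7
tcp_pos: [0.4366, 0.2278, 0.0362]
eef_rot: [0.634, 0.609, 0.349, -0.323]
contact_force: [-0.5, 0.7, 0.1]
gripper_width: 0.0856
gripper_force: 0.0
```

Request:
carry_out(
  series=[
    [[0, 0, 0, 0, 0, 0], [0, 0, 0, 0, 0, 0], [0, 0, 0, 0, 0, 0], [0, 0, 0, 0, 0, 0], [0, 0, 0, 0, 0, 0]],
  ],
  jaw=0,
  squeeze=40,
)

```text
time_s: 4.32
tcp_pos: [0.4369, 0.2265, 0.0358]
eef_rot: [0.635, 0.608, 0.35, -0.324]
contact_force: [-1.9, -3.7, 7.1]
gripper_width: 0.0539
gripper_force: 42.5
```

```bash
python3 - <<'E'
from h import *
s=sense(); im=snapshot("wrist"); cv2.imwrite("pics/w3.png",im); print(s["joints"],s["tcp_pos"],s["gripper_width"],R.from_quat(s["eef_rot"]).as_matrix())
E
```

```text
[-0.1435  0.0921  2.2341  1.0809  1.2409 -0.7132] [0.4369 0.2265 0.0358] 0.053860670686028005 [[ 0.0168  0.9986  0.0508]
 [ 0.5461 -0.0517  0.8361]
 [ 0.8376  0.0137 -0.5462]]
```

View pics/w3.png

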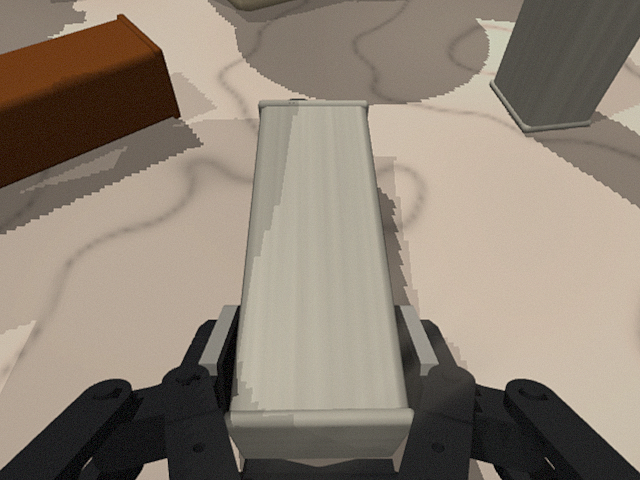

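```bash
python3 - <<'E'
from h import *
s=sense(); K=calibration("wrist")["intrinsics"]
w=cast(K,wristT(s),np.array([[231,411],[411,411],[259,103],[368,103.]]),.046); print(w)
R0=R.from_quat(s["eef_rot"]); 
rear=(w[0]+w[1])/2-[0,0,.023]; print("rear in tool",R0.inv().apply(rear-s["tcp_pos"]), "tin axis in tool",R0.inv().apply((w[2]+w[3]-w[0]-w[1])/.3))
rd=np.radians
P=[(s["tcp_pos"],R0),([.437,.2,.21],R0),([.45,.1,.34],tilt(1.0,rd(35))),([.515,.033,.345],tilt(.46,rd(48))),([.521,.036,.335],tilt(.46,rd(63)))]
for x,y in zip(P,P[1:]): leg(*x,*y)
E
```

```text
[[0.4116 0.2099 0.046 ]
 [0.4615 0.2075 0.046 ]
 [0.4146 0.3516 0.046 ]
 [0.467  0.35   0.046 ]]
rear in tool [-0.0205  0.0004 -0.0079] tin axis in tool [ 0.5177 -0.0208  0.7934]
shift cm [ 13.14   0.39 -11.73] turn [0. 0. 0.] rows>= 2.9
shift cm [  5.45   1.99 -15.4 ] turn [-0.423 -0.036  0.302] rows>= 2.9
shift cm [-0.81  9.09 -2.03] turn [-0.405 -0.221  0.359] rows>= 3.2
shift cm [-0.17 -0.    1.19] turn [-0.    -0.262 -0.   ] rows>= 1.5
```

Request:
carry_out(
  series=[
    [[2.5, 0, -2.2, 0, 0, 0], [6, 0.1, -5, 0, 0, 0], [9.5, 0.2, -8.5, 0, 0, 0], [13, 0.4, -11.7, 0, 0, 0]],
  ],
)

```text
time_s: 4.88
tcp_pos: [0.436, 0.1995, 0.2083]
eef_rot: [0.636, 0.608, 0.348, -0.323]
contact_force: [0.8, -0.5, -0.7]
gripper_width: 0.0537
gripper_force: 42.6
```

Request:
carry_out(
  series=[
    [[1, 0.4, -3, -0.08, -0.007, 0.06], [2.2, 0.8, -6.2, -0.17, -0.014, 0.12], [3.3, 1.2, -9.3, -0.25, -0.022, 0.18], [4.4, 1.6, -12.4, -0.34, -0.03, 0.24], [5.5, 2, -15.4, -0.423, -0.036, 0.302]],
  ],
)

```text
time_s: 5.5
tcp_pos: [0.4492, 0.0997, 0.3381]
eef_rot: [0.78, 0.424, 0.404, -0.22]
contact_force: [0.1, 0.6, -0.9]
gripper_width: 0.0536
gripper_force: 42.6
```

Request:
carry_out(
  series=[
    [[-0.2, 1.8, -0.4, -0.08, -0.044, 0.072], [-0.3, 3.6, -0.8, -0.16, -0.088, 0.144], [-0.5, 5.4, -1.2, -0.24, -0.132, 0.216], [-0.7, 7.2, -1.6, -0.324, -0.176, 0.288], [-0.8, 9.1, -2, -0.405, -0.221, 0.359]],
  ],
)

```text
time_s: 6.12
tcp_pos: [0.5146, 0.033, 0.3421]
eef_rot: [0.91, 0.211, 0.347, -0.08]
contact_force: [0.0, -0.1, -1.4]
gripper_width: 0.054
gripper_force: 42.6
```

```bash
python3 - <<'E'
from h import *
s=sense(); print(s["joints"],s["tcp_pos"],s["gripper_width"],s["gripper_force"],R.from_quat(s["eef_rot"]).as_matrix())
leg(s["tcp_pos"],R.from_quat(s["eef_rot"]),[.521,.036,.335],tilt(.46,np.radians(63)))
E
```

```text
[-0.3185 -0.6517  2.1399  0.5357  1.1444  0.6999] [0.5146 0.033  0.3421] 0.05395858790019759 42.58048474788666 [[ 0.6699  0.4396  0.5983]
 [ 0.3285 -0.8982  0.2921]
 [ 0.6658  0.0009 -0.7461]]
shift cm [0.05 0.01 0.99] turn [ 0.003 -0.257 -0.003] rows>= 1.4
```

Request:
carry_out(
  series=[
    [[0, 0, 0.3, 0, -0.085, 0], [0, 0, 0.6, 0, -0.17, 0], [0, 0, 1, 0.003, -0.257, -0.003], [0, 0, 1, 0.003, -0.257, -0.003]],
  ],
)

```text
time_s: 6.62
tcp_pos: [0.5211, 0.0371, 0.335]
eef_rot: [0.946, 0.224, 0.228, -0.054]
contact_force: [0.0, -0.0, -0.9]
gripper_width: 0.0533
gripper_force: 42.6
```

```bash
python3 - <<'E'
from h import *
s=sense(); im=snapshot("wrist"); sd=snapshot("side")
cv2.imwrite("pics/w4.png",np.hstack([cv2.resize(im,(400,300)),cv2.resize(sd[80:380,60:460],(400,300))]))
cv2.imwrite("pics/w4full.png",im)
R0=R.from_quat(s["eef_rot"]); p=s["tcp_pos"]; print(p,R0.as_matrix()[:,2])
ax=R0.apply([.546,0,.838]); bx=np.array([np.cos(.46),np.sin(.46),0]); by=np.array([-bx[1],bx[0],0]); sill=np.array([.6465,.0988,.202])
rear=p-.018*ax
f=lambda q:np.array([(q-sill)@bx,(q-sill)@by,q[2]-.202])
print("in sill frame: tcp",f(p),"rear",f(rear),"capend",f(rear+.164*ax),"axis",ax@bx,ax@by,ax[2])
E
```

```text
[0.5211 0.0371 0.335 ] [ 0.4075  0.2049 -0.8899]
in sill frame: tcp [-0.1398  0.0004  0.133 ] rear [-0.1554  0.0003  0.142 ] capend [-0.0131  0.001   0.0605] axis 0.8680954844213973 0.004312458655027662 -0.49674101162228207
```

View pics/w4.png

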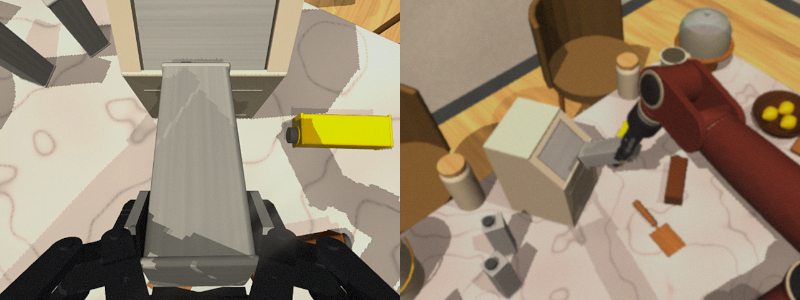

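The left half shows the tin nose at about (198,62), lined up with the flap, whose centre is near column 204. The bin is therefore about 5 mm to the right. The right half shows the tin held just in front of the flap. I'll push in along the tin's axis with a 0.5 cm correction in y.

Request:
carry_out(
  series=[
    [[1.7, 0.3, 2.6, 0, 0, 0], [3.4, 0.5, 5.2, 0, 0, 0], [5.1, 0.5, 7.9, 0, 0, 0], [6.8, 0.5, 10.5, 0, 0, 0], [8.5, 0.5, 13.1, 0, 0, 0]],
  ],
)

```text
time_s: 7.35
tcp_pos: [0.644, 0.0928, 0.2563]
eef_rot: [0.946, 0.223, 0.228, -0.054]
contact_force: [0.2, 0.1, -0.5]
gripper_width: 0.0537
gripper_force: 42.7
```

```bash
python3 - <<'E'
from h import *
s=sense(); im=snapshot("wrist"); sd=snapshot("side")
cv2.imwrite("pics/w5.png",np.hstack([cv2.resize(im,(400,300)),cv2.resize(sd[120:345,100:400],(400,300))]))
R0=R.from_quat(s["eef_rot"]); p=s["tcp_pos"]; print(p,R0.as_matrix()[:,2],s["contact_force"],s["joints"])
ax=R0.apply([.546,0,.838]); bx=np.array([np.cos(.46),np.sin(.46),0]); by=np.array([-bx[1],bx[0],0]); sill=np.array([.6465,.0988,.202])
rear=p-.018*ax
f=lambda q:np.array([(q-sill)@bx,(q-sill)@by,q[2]-.202])
print("in sill frame: tcp",f(p),"rear",f(rear),"capend",f(rear+.164*ax))
E
```

```text
[0.644  0.0928 0.2563] [ 0.4076  0.2043 -0.89  ] [ 0.1652  0.0992 -0.4767] [-0.062  -0.128   1.8357  0.2701  1.0334  0.9542]
in sill frame: tcp [-0.0049 -0.0043  0.0543] rear [-0.0205 -0.0043  0.0633] capend [ 0.1218 -0.0038 -0.0182]
```

View pics/w5.png

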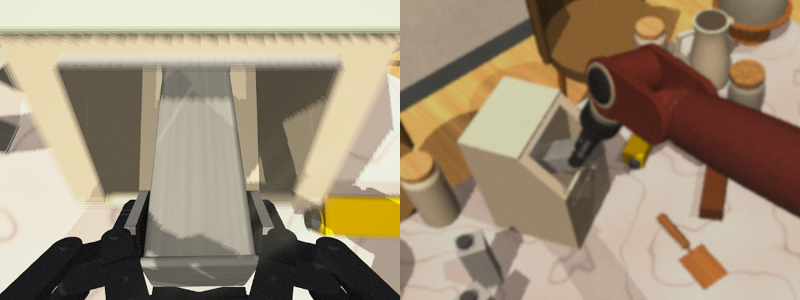

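The flap is open and riding on the tin, which is centred in the mouth at about column 200. Forces are near zero, so I'll push on until the tin's rear reaches the mouth plane.

Request:
carry_out(
  series=[
    [[0.8, 0, 1.1, 0, 0, 0], [1.5, 0, 2.3, 0, 0, 0], [2.2, 0, 3.4, 0, 0, 0], [2.9, 0, 4.5, 0, 0, 0], [2.9, 0, 4.5, 0, 0, 0]],
  ],
)

```text
time_s: 8.07
tcp_pos: [0.6856, 0.1143, 0.2291]
eef_rot: [0.946, 0.224, 0.227, -0.054]
contact_force: [-0.1, 0.2, -2.7]
gripper_width: 0.0537
gripper_force: 42.4
```

```bash
python3 - <<'E'
from h import *
s=sense(); im=snapshot("wrist"); sd=snapshot("side")
cv2.imwrite("pics/w6.png",np.hstack([cv2.resize(im,(400,300)),cv2.resize(sd[120:345,100:400],(400,300))]))
R0=R.from_quat(s["eef_rot"]); p=s["tcp_pos"]; print(p,s["contact_force"],s["joints"])
ax=R0.apply([.546,0,.838]); bx=np.array([np.cos(.46),np.sin(.46),0]); by=np.array([-bx[1],bx[0],0]); sill=np.array([.6465,.0988,.202])
rear=p-.018*ax
f=lambda q:np.array([(q-sill)@bx,(q-sill)@by,q[2]-.202])
print("in sill frame: tcp",f(p),"rear",f(rear),"capend",f(rear+.164*ax))
E
```

```text
[0.6856 0.1143 0.2291] [-0.1204  0.1536 -2.6891] [-0.0206 -0.0004  1.7603  0.2604  0.9741  0.9835]
in sill frame: tcp [ 0.0419 -0.0035  0.0271] rear [ 0.0263 -0.0036  0.0361] capend [ 0.1685 -0.0028 -0.0456]
```

View pics/w6.png

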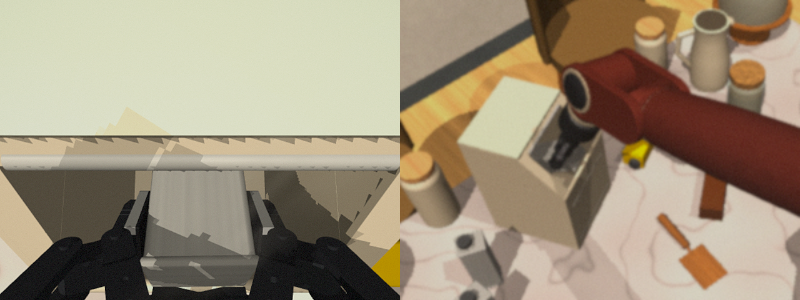

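The tin is inside apart from its rear edge, which sits at the mouth plane above the sill. I'll release it.

Request:
carry_out(
  series=[
    [[0, 0, 0, 0, 0, 0], [0, 0, 0, 0, 0, 0], [0, 0, 0, 0, 0, 0], [0, 0, 0, 0, 0, 0], [0, 0, 0, 0, 0, 0]],
  ],
  jaw=0.85,
)

```text
time_s: 8.8
tcp_pos: [0.6856, 0.1139, 0.2307]
eef_rot: [0.946, 0.223, 0.229, -0.054]
contact_force: [-1.0, -0.5, 0.1]
gripper_width: 0.073
gripper_force: 0.4
```

```bash
python3 - <<'E'
from h import *
s=sense(); im=snapshot("wrist"); sd=snapshot("side")
cv2.imwrite("pics/w7.png",np.hstack([cv2.resize(im,(400,300)),cv2.resize(sd[120:345,100:400],(400,300))]))
print(s["contact_force"],s["gripper_width"])
E
```

```text
[-1.0495 -0.5022  0.0883] 0.07299461867556384
```

View pics/w7.png

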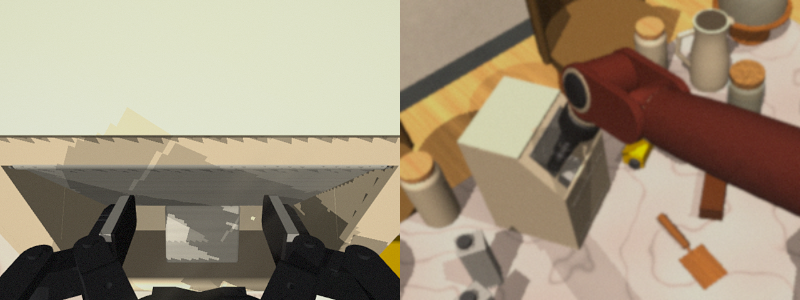

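The tin has dropped off the fingers, and its end is visible deeper inside at about (203,232). I'll back out along the path I came in by.

Request:
carry_out(
  series=[
    [[-1.5, 0, -2.5, 0, 0, 0], [-3.5, 0, -5, 0, 0, 0], [-5, 0, -8, 0, 0, 0], [-7, 0, -11, 0, 0, 0], [-9, 0, -14, 0, 0, 0]],
  ],
)

```text
time_s: 9.52
tcp_pos: [0.5559, 0.0492, 0.3144]
eef_rot: [0.946, 0.224, 0.228, -0.054]
contact_force: [-0.1, -1.4, -0.5]
gripper_width: 0.0726
gripper_force: 0.0
```

Request:
carry_out(
  series=[
    [[-0.5, 0, -1.5, 0, 0, 0], [-1, 0, -3, 0, 0, 0], [-1.5, 0, -4.5, 0, 0, 0], [-2, 0, -6, 0, 0, 0], [-2, 0, -6, 0, 0, 0]],
  ],
)

```text
time_s: 10.15
tcp_pos: [0.5165, 0.0288, 0.3598]
eef_rot: [0.946, 0.223, 0.229, -0.054]
contact_force: [0.3, -0.5, 1.0]
gripper_width: 0.0726
gripper_force: 0.0
```

```bash
python3 - <<'E'
from h import *
s=sense(); im=snapshot("wrist"); sd=snapshot("side"); sc=snapshot("scene")
f=lambda i:cv2.resize(i,(400,300))
cv2.imwrite("pics/w8.png",np.vstack([np.hstack([f(im),f(sd[150:300,130:330])]),np.hstack([f(sd),f(sc)])]))
print(s["tcp_pos"],s["contact_force"],s["time_s"])
a=cv2.imread("pics/scene0.png");d=cv2.absdiff(a,sc).max(2)>40
print([int(v) for v in (d[:,:260].sum(),d[330:,380:].sum())])
E
```

```text
[0.5165 0.0288 0.3598] [ 0.3365 -0.4742  0.9928] 10.15
[483, 0]
```

View pics/w8.png

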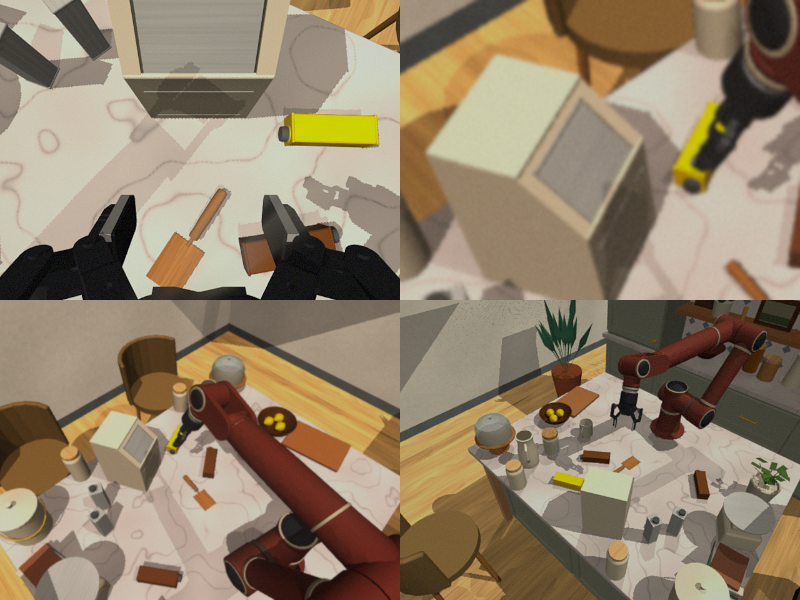

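The flap looks flush and shut, no tin is visible outside, and the other items are in place. I'll compare the flap with the first picture numerically, then hand in.

Request:
carry_out(
  series=[
    [[0, 0, -1, 0, 0, 0], [0, 0, -2, 0, 0, 0], [0, 0, -2, 0, 0, 0], [0, 0, -2, 0, 0, 0], [0, 0, -2, 0, 0, 0]],
  ],
)

```text
time_s: 10.92
tcp_pos: [0.5082, 0.0252, 0.3756]
eef_rot: [0.946, 0.223, 0.228, -0.054]
contact_force: [0.3, -0.6, 0.2]
gripper_width: 0.0727
gripper_force: 0.0
```

```bash
python3 - <<'E'
from h import *
a=cv2.imread("pics/side0.png").astype(int); b=snapshot("side").astype(int)
d=np.abs(a-b).max(2)
q=np.int32([[221,201],[246,222],[225,262],[198,237]]); m=np.zeros(d.shape,np.uint8); cv2.fillConvexPoly(m,q,1)
e=d[m>0]; print("flap diff mean/95%",e.mean(),np.percentile(e,95))
if np.percentile(e,95)<40: print(job_done())
E
```

```text
flap diff mean/95% 5.180769230769231 9.0
the job is handed in; nothing more can be done
None
```

The empty tin is inside the bin, the flap is shut behind it, nothing else appears to have moved, and the job was handed in at about 11 s of the 58 s allowed.

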